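# Feed the red-capped sample tube into the label reader

## Robot

A 6-joint arm with a two-finger parallel gripper is mounted at the origin on the work surface. World frame = base frame: x ahead of the robot, y to its left, z up, the work surface at z = 0. Lengths are in mm, angles in rad, forces in N, time in s.
With the tool pointing down it reaches from about 350 to 875 mm from the base axis. Payload 4.2 kg.
Tool frame: the origin (TCP) lies between the finger pads; the fingertips stand 14 mm ahead of it and the grasp point (between the pads) lies 5 mm behind it; z points along the fingers, y is the line along which they close (so a half turn about z gives the same grasp; the last joint's range is limited). The gripper opens to 85 mm and grips with 20 to 120 N. Pads are 22 mm wide; open, the fingers measure 114 mm over their backs; the gripper's body (76 mm by 85 mm) begins 54 mm behind the grasp point. The pads swing forward as they close: fully open they stand 13 mm farther back than shut.
Start: joints at [-1.054, 0.385, 0.008, 0, -1.194, -0.259], TCP at [159.363, -604.32, 245.312] pointing down, gripper open.
Joint ranges: [-3.14, 3.14], [-1.21, 2.06], [-1.07, 1.41], [-3.16, 2.05], [-2.99, -0.16], [-3.1, 3.1]. Speed limits (rad/s): [2.79, 2.79, 3.14, 3.14, 3.14, 3.14].

## Interface

Orientations are given as a unit quaternion [x, y, z, w].
In Python, from bench import * gives the robot as it stands.
- The arm moves only by the tool carry_out, never from a script. Its argument "motion" is a list of rows, each a list of 7 numbers: the turn, a rotation vector about the tool's x, y, z in rad, then the shift along the tool's x, y, z in mm, then the opening, from -1 (shut) to 1 (fully open), so that 0 is half open. A call has 1 to 5 rows; each row is the pose to reach, as a shift and turn from the pose commanded when the call began, along the tool's axes at that moment; what a row does not reach only later rows make up. A row lasts 1/8 s, in which the tool goes at most 62.5 mm and 10.7 degrees, less where a joint would pass 70% of its speed; a pose out of reach is approached as far as the arm can. A call with a gripper value outside its range is refused whole. The fingers move at their own pace and stop on an object; the grip force is fixed at half the most. Time passes only in rows, so rows that repeat a pose let the fingers close. It gives the time, the measured TCP pose, the force, the opening and the grip force at its end, in the units of the state.
- read_state(): the state, without advancing time (a new reading comes with each control period).
- get_image(name): name is "scene" or "top"; returns a dict with "color" (420x560x3 uint8, blue, green, red), "mtx" (3x3 intrinsics, pixels), "k1" (the pictures are not rectified: a ray, as slopes to the right and down, at radius r is drawn at 1 + k1 r^2 times it, then the intrinsics apply), "position" and "orientation" of the camera in the world. Camera axes: x right, y down, z forward; pixel columns grow to the right and rows downward; lengths in mm; the calibration is good to about 2 mm. A picture is of the moment at which its call begins. There is no depth.
- job_done(): hands the job in; it is judged then, once.
The state is a dict: "clock": time; "joints": joint angles; "joint_vel": joint speeds; "joint_efforts": joint torques, N m; "position": TCP position; "ee_rot": TCP orientation; "contact_force": force on the tool from outside, world axes, zero at the start; "wrist_torque": the same for the moment, N m; "gripper_width": finger opening in mm; "grasp_force": force on a finger pad.
Only numpy, scipy, OpenCV 4.12 (cv2) and the standard library are available. Lean on these libraries where they do the work, as an engineer would, in place of code of your own. Each camera call takes 0.05 s, during which the arm holds its last target. There are 200 camera calls.

## Task

Take the red-capped sample tube from the rack and set it down gently on the green stripe of the feeder's rocker tray, lying parallel to the stripe, then let go and lift clear so that its own weight tips the tray and rolls it into the blue trough of the label reader. Do not drop it from a height or push the tray down with the hand, and leave the other two tubes lying in the rack.

Things in the scene. Friction and masses are not known exactly. Their poses are not given: they have to be found in the camera images.
- red_tube_center (a point): Centre of the tube to feed: rigid white cylinder, 40 mm diameter, 100 mm long, 0.15 kg, red cap at one end (its x axis points to the cap). It lies level in a white rack, centre 60 mm above the table, beside two like it, 90 mm between centres, any order. Blue V saddles hold it 36 mm either side of its centre; its middle is free for fingers from above, the rack's base being 52 mm below its axis
- blue_tube_center (a point): Centre of the same kind of tube with a blue cap, to be left in the rack
- yellow_tube_center (a point): Centre of the same kind of tube with a yellow cap, to be left in the rack
- landing (a point): Middle of the green stripe on the aluminium rocker tray, level with the tops of its two runners (8 mm high, 48 mm either side), on which a tube lies; 100 mm above the table when level. x points to the trough, y along stripe and pivot. Pivot 55 mm back. Tray runs from 114 mm behind to 37 mm ahead; lip at the back; sides 22 mm higher, inner faces 71 mm out. A tube within 20 mm of it tips the tray
- tray (a joint): Tilt of the rocker tray, rad: 0 level (held by a counterweight, about 0.02 N m), growing to its stop at 0.40 as its front sinks towards the trough. The tube then rolls off by itself and the counterweight brings the tray back to 0
- trough (a point): Middle of the floor of the blue trough, fixed to the feeder, 35 mm above the table, 80 mm ahead (+x) of the green stripe. x points away from the tray, y along the trough; inside 66 by 150 mm. Far wall reaches 120 mm above the table, with a white reader box 105 mm high behind it. A tube at rest lies along y, centre about 20 mm above the floor
Not all that is in view belongs to the job. Leave any purple or turquoise look-alike of the part that bears red_tube_center alone.

How it is judged:
By the outcome, as a careful person would: the job done as asked, in the order asked, and still so for the second after the job is handed in, with the robot touching nothing.
It also fails if it takes over 40 s, if anything falls off the work surface, if the arm or the gripper's body presses on something with over 40 N, if the wrist force passes 120 N, or if a joint passes its speed limit or range.

## Working session

There is one attempt and no reset: what is moved stays moved. The work goes in short steps, Python scripts to look and compute and a tool call to move; the robot and the scene stay as the last step left them, time stands still between calls to the robot, and variables do not carry over. Pictures are saved under pics/ and viewed, at most 10 in all, crops included, and the job is handed in when it is done.

Besides the shell and the picture viewer there is one more tool, called by a JSON object that holds its "fn" and its "kwargs". carry_out: Moves the arm, as the interface text tells. Its arguments: {"type":"object","properties":{"motion":{"type":"array"}},"required":["motion"]}

```bash
mkdir -p pics; ls; python3 - <<'E'
from bench import *
import cv2
for n in("scene","top"):
    d=get_image(n); cv2.imwrite(f"pics/{n}0.png",d["color"]); print(n,d["mtx"],d["k1"],d["position"],d["orientation"])
s=read_state(); print(s)
E
```

```text
pics
scene [[457.19047908   0.         281.96225938]
 [  0.         457.19047908 204.86297018]
 [  0.           0.           1.        ]] 0.037497540982485075 [813.19970225 371.54797171 923.63563107] [ 0.26085074  0.92119597 -0.27643464 -0.08329928]
top [[511.35712051   0.         272.93679832]
 [  0.         511.35712051 212.46910012]
 [  0.           0.           1.        ]] -0.08006137490192286 [ 310.86843739  -87.29921659 1419.80616   ] [-0.69976591  0.7096945  -0.06306444  0.05180996]
{'clock': 0.1, 'joints': array([-1.05437758e+00,  3.85496456e-01,  6.79463708e-03, -4.32966761e-04,
       -1.19400844e+00, -2.58593184e-01]), 'joint_vel': array([ 1.56152984e-04, -2.03154046e-03,  2.36066471e-03,  1.94846852e-03,
       -5.75203636e-04, -3.33903835e-05]), 'joint_efforts': array([-6.55489057e-04, -3.93320775e+01,  1.88930064e+01,  4.19794902e+00,
       -2.60617227e-03,  5.57025828e-06]), 'position': array([ 159.2554985 , -603.87185261,  244.33369147]), 'ee_rot': array([-1.28476776e-01,  9.91712036e-01,  9.62046988e-04, -1.75316711e-04]), 'contact_force': array([ 0.20088514,  0.80562346, -0.45086485]), 'wrist_torque': array([ 0.01323202, -0.05239047,  0.02296252]), 'grasp_force': 0.0, 'gripper_width': 85.7884846644319}
```

View pics/scene0.png

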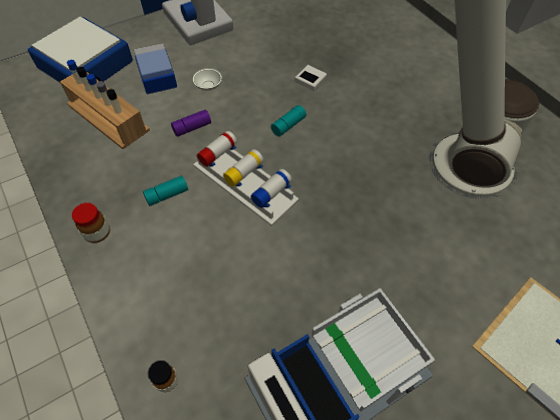

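View pics/top0.png

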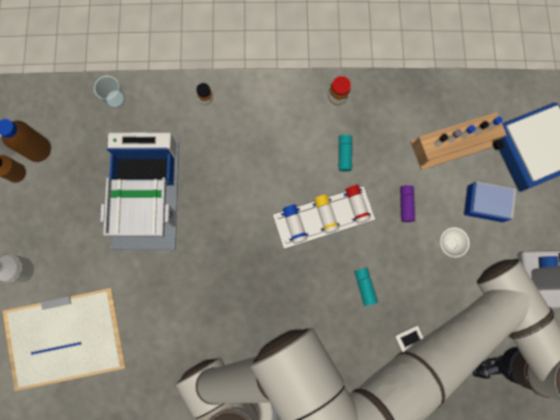

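The scene view shows the rack at about (245,175), with the red tube at its left end near (216,148), and the feeder's green stripe near (353,360). In the top view the red tube is at (358,203) and the stripe at (135,193). I'll zoom in on both.

```bash
python3 - <<'E'
import cv2,numpy as np
a=cv2.imread("pics/scene0.png")[110:240,170:320]; b=cv2.imread("pics/top0.png")
z=lambda i,w,h:cv2.resize(i,(w,h),interpolation=cv2.INTER_CUBIC)
c=b[170:260,265:385]; d=b[120:260,90:190]
out=np.zeros((600,800,3),np.uint8)
out[:347,:400]=z(a,400,347); out[:300,400:800]=z(c,400,300); out[300:600,400:614]=z(d,214,300)
cv2.imwrite("pics/crop.png",out)
E
```

```text
(no output)
```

View pics/crop.png

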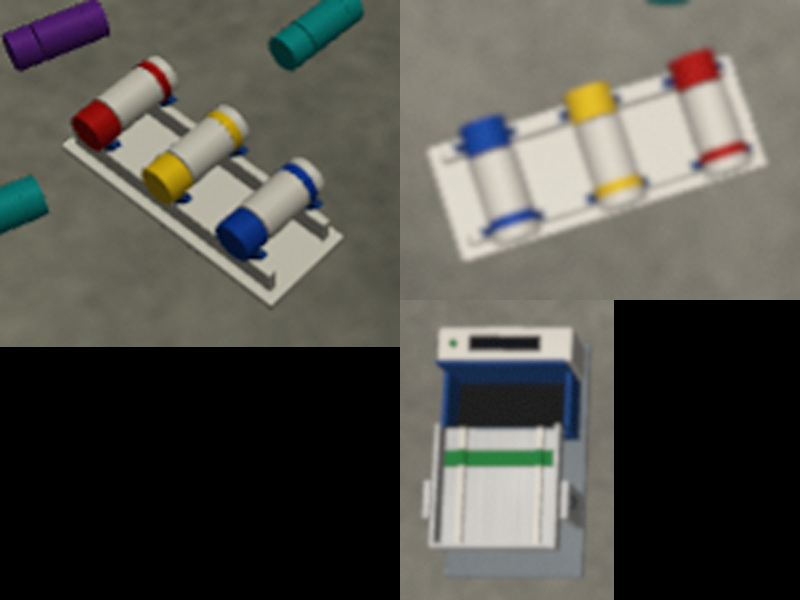

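The crops show a red cap at the rack-edge end (scene about (206,157), top about (353,190)) and a thin red band near the other end, with the middle clear. The tray is level with its runners crossing the stripe. Next I measure.

```bash
cat > h.py <<'E'
import cv2,numpy as np
from scipy.spatial.transform import Rotation as R
from bench import *
def ray(d,px):
    n=cv2.undistortPoints(np.float64(px).reshape(-1,1,2),d["mtx"],np.array([d["k1"],0,0,0.]))[:,0]
    return R.from_quat(d["orientation"]).apply(np.c_[n,np.ones(len(n))])
def onz(d,px,z):
    v=ray(d,px); p=np.array(d["position"]); return p+v*((z-p[2])/v[:,2])[:,None]
def tri(d1,p1,d2,p2):
    A=[];b=[]
    for d,p in((d1,p1),(d2,p2)):
        v=ray(d,p)[0]; v/=np.linalg.norm(v); M=np.eye(3)-np.outer(v,v); A.append(M); b.append(M@d["position"])
    return np.linalg.solve(sum(A),sum(b))
def blobs(img,col,amin=8):
    H,S,V=cv2.split(cv2.cvtColor(img,cv2.COLOR_BGR2HSV))
    h={"red":(H<8)|(H>172),"yellow":(H>18)&(H<32),"blue":(H>105)&(H<125),"green":(H>45)&(H<80)}[col]
    m=(h&(S>130)&(V>50)).astype(np.uint8)
    n,l,st,c=cv2.connectedComponentsWithStats(m)
    return [(c[i].round(1),st[i,4],l==i) for i in range(1,n) if st[i,4]>=amin]
E
python3 - <<'E'
from h import *
D={n:get_image(n) for n in("scene","top")}
for n,d in D.items():
    for c in("red","yellow","blue","green"):
        for p,a,m in blobs(d["color"],c):
            x,y=p
            if c=="green":
                if a>80:
                    r=cv2.minAreaRect(np.argwhere(m)[:,::-1].astype(np.float32)); print(n,c,a,p,r[0],"corners z92\n",onz(d,cv2.boxPoints(r),92).round(0)[:,:2].tolist(), "ctr",onz(d,r[0],92).round(1))
            elif (n=="scene" and 170<x<320 and 110<y<240)or(n=="top" and 265<x<385 and 170<y<260):
                print(n,c,a,p,onz(d,p,68).round(1))
E
```

```text
scene red 47 [228.6 138. ] [[ 515.7 -345.    68. ]]
scene red 228 [205.8 156.5] [[ 590.4 -321.1   68. ]]
scene yellow 60 [254.9 156.8] [[ 490. -259.   68.]]
scene yellow 242 [232.4 176.4] [[ 564.4 -235.1   68. ]]
scene blue 8 [260.5 166. ] [[ 492.7 -227.7   68. ]]
scene blue 59 [284.  178.2] [[ 464.1 -167.8   68. ]]
scene blue 190 [261.9 196.3] [[ 534.1 -150.4   68. ]]
scene green 923 [353.  360.6] (353.0232238769531, 359.7023010253906) corners z92
 [[592.0, 181.0], [568.0, 180.0], [573.0, 320.0], [595.0, 319.0]] ctr [[582.3 253.3  92. ]]
top red 120 [352.5 190.3] [[ 590.7 -327.2   68. ]]
top red 30 [361.5 215.2] [[ 522.  -348.8   68. ]]
top yellow 130 [321.4 200.1] [[ 564.6 -241.8   68. ]]
top yellow 36 [329.9 225.3] [[ 495.8 -262.5   68. ]]
top blue 112 [289.8 210.1] [[ 538.4 -155.9   68. ]]
top blue 22 [298.8 235.1] [[ 470.6 -178.5   68. ]]
top green 279 [135.5 193.4] (135.5, 193.49998474121094) corners z92
 [[578.0, 316.0], [592.0, 317.0], [590.0, 191.0], [577.0, 191.0]] ctr [[584.3 253.7  92. ]]
```

```bash
python3 - <<'E'
from h import *
D={n:get_image(n) for n in("scene","top")}
u=np.array([np.cos(.298),np.sin(.298)]); w=np.array([-u[1],u[0]])
d=D["top"]
cr=np.array([[430,148],[463,262],[767,160],[728,55]],float); px=(cr-[400,0])/(10/3)+[265,170]-.35
q=onz(d,px,8)[:,:2]; print("rack top corners",q.round(0).tolist(),"ctr",q.mean(0).round(1),"along axis",(q@u).round(0),"across",(q@w).round(0))
s=D["scene"]; px=np.array([[64,145],[272,305],[343,237]])/(400/150)+[170,110]
q=onz(s,px,8)[:,:2]; print("scene corners along",(q@u).round(0),"across",(q@w).round(0))
for n,d in D.items():
  for c in("red","yellow","blue"):
    for p,a,m in blobs(d["color"],c,20):
        x,y=p
        if (n=="scene" and 170<x<320 and 110<y<240)or(n=="top" and 265<x<385 and 170<y<260):
            P=np.argwhere(m)[:,::-1]
            o=[c,n,a]
            for z in(40,60,80):
                Q=onz(d,P,z)[:,:2]; o+=[z,(Q@u).min().round(),(Q@u).max().round(),(Q@w).min().round(),(Q@w).max().round()]
            print(*o)
for c in("red","yellow","blue"):
    B=[sorted([b for b in blobs(D[n]["color"],c,20) if (170<b[0][0]<320 and 110<b[0][1]<240 if n=="scene" else 265<b[0][0]<385 and 170<b[0][1]<260)],key=lambda b:b[1]) for n in D]
    for k in(0,1): 
        t=tri(D["scene"],B[0][k][0],D["top"],B[1][k][0]); print(c,"band cap".split()[k],t.round(1),(t[:2]@u).round(1),(t[:2]@w).round(1))
E
```

```text
rack top corners [[538.0, -114.0], [442.0, -139.0], [524.0, -398.0], [615.0, -368.0]] ctr [ 529.6 -254.8] along axis [481. 381. 384. 479.] across [-266. -263. -534. -533.]
scene corners along [479. 480. 384.] across [-526. -258. -258.]
red scene 47 40 368.0 386.0 -524.0 -478.0 60 379.0 398.0 -509.0 -464.0 80 391.0 409.0 -495.0 -451.0
red scene 228 40 434.0 478.0 -524.0 -476.0 60 445.0 487.0 -510.0 -463.0 80 455.0 497.0 -495.0 -449.0
yellow scene 60 40 368.0 390.0 -432.0 -385.0 60 380.0 401.0 -419.0 -373.0 80 391.0 413.0 -407.0 -362.0
yellow scene 243 40 434.0 479.0 -430.0 -385.0 60 445.0 488.0 -417.0 -373.0 80 455.0 497.0 -405.0 -362.0
blue scene 58 40 369.0 392.0 -337.0 -284.0 60 381.0 403.0 -327.0 -275.0 80 392.0 414.0 -317.0 -266.0
blue scene 192 40 435.0 471.0 -337.0 -285.0 60 446.0 480.0 -327.0 -276.0 80 456.0 489.0 -316.0 -267.0
red top 119 40 460.0 486.0 -511.0 -475.0 60 457.0 483.0 -506.0 -470.0 80 454.0 480.0 -502.0 -466.0
red top 30 40 397.0 403.0 -511.0 -476.0 60 395.0 401.0 -506.0 -472.0 80 393.0 399.0 -502.0 -467.0
yellow top 130 40 459.0 487.0 -420.0 -383.0 60 457.0 484.0 -416.0 -380.0 80 454.0 481.0 -413.0 -377.0
yellow top 36 40 396.0 404.0 -419.0 -383.0 60 394.0 402.0 -416.0 -380.0 80 392.0 400.0 -412.0 -377.0
blue top 114 40 461.0 485.0 -330.0 -289.0 60 458.0 482.0 -327.0 -287.0 80 455.0 479.0 -325.0 -285.0
blue top 22 40 398.0 403.0 -329.0 -295.0 60 396.0 401.0 -326.0 -293.0 80 394.0 399.0 -324.0 -291.0
red band [ 518.9 -346.5   69.8] 394.3 -483.6
red cap [ 590.3 -327.1   62.9] 468.3 -486.1
yellow band [ 493.  -260.    70.1] 394.9 -393.3
yellow cap [ 564.  -241.    61.9] 468.4 -396.0
blue band [ 466.6 -175.    64.4] 394.7 -304.3
blue cap [ 536.  -154.    66.1] 467.2 -304.6
```

```bash
cat >> h.py <<'E'
def go(target,yaw):   # shift & turn from the measured pose; yaw = world heading of tool x, tool pointing down
    s=read_state(); r=R.from_quat(s["ee_rot"])
    t=R.from_euler("z",yaw)*R.from_euler("x",np.pi)
    print("turn",(r.inv()*t).as_rotvec().round(3),"shift",r.inv().apply(np.array(target)-s["position"]).round(1),"clock",s["clock"],"pos",s["position"].round(1),"w",s["gripper_width"],s["grasp_force"])
E
python3 - <<'E'
from h import *
for n in("scene","top"):
    d=get_image(n)
    m=max(blobs(d["color"],"green",80),key=lambda b:b[1])[2]
    P=onz(d,np.argwhere(m)[:,::-1],92)[:,:2]
    f=cv2.fitLine(P.astype(np.float32),cv2.DIST_HUBER,0,.01,.01).ravel(); v=f[:2]*np.sign(f[1])
    q=P@v; print(n,"mean",P.mean(0).round(1),"yaw",np.arctan2(-v[0],v[1]).round(3),"mid-y",(q.min()+q.max())/2,"len",np.ptp(q),"wid",np.ptp(P@[v[1],-v[0]]))
go([555.3,-340,150],np.pi+.298)
E
```

```text
scene mean [583.2 253.4] yaw -0.016 mid-y 259.5424606154475 len 138.89633381234864 wid 22.86608660516265
top mean [584.5 254. ] yaw -0.012 mid-y 261.93357839298386 len 128.43184076511207 wid 13.782126417761788
turn [ 0.   -0.   -0.04] shift [-450.2  154.6   95.2] clock 0.4 pos [ 159.3 -604.3  245.2] w 85.29125817150515 0.0
```

{"fn": "carry_out", "kwargs": {"motion": [[0, 0, -0.04, -450, 154, 0, 1], [0, 0, -0.04, -450, 154, 0, 1], [0, 0, -0.04, -450, 154, 0, 1], [0, 0, -0.04, -450, 154, 0, 1], [0, 0, -0.04, -450, 154, 0, 1]]}}

```text
clock: 1.02
position: [421.0, -429.8, 245.6]
ee_rot: [-0.148, 0.989, -0.0, 0.0]
contact_force: [-0.1, -0.6, 0.4]
gripper_width: 85.1
grasp_force: 0.0
```

{"fn": "carry_out", "kwargs": {"motion": [[0, 0, 0, -168, 59, 0, 0.6], [0, 0, 0, -168, 59, 0, 0.6], [0, 0, 0, -168, 59, 0, 0.6], [0, 0, 0, -168, 59, 60, 0.6], [0, 0, 0, -168, 59, 90, 0.6]]}}

```text
clock: 1.65
position: [562.0, -323.8, 151.9]
ee_rot: [-0.149, 0.989, 0.001, -0.002]
contact_force: [-0.7, -0.2, 0.5]
gripper_width: 68.5
grasp_force: 0.0
```

```bash
python3 - <<'E'
from h import *
go([555.3,-340,57],np.pi+.298)
a=get_image("scene")["color"][80:240,150:330]; b=get_image("top")["color"][150:270,250:400]
cv2.imwrite("pics/above.png",np.hstack([cv2.resize(a,(450,400)),cv2.resize(b,(350,280)) if 0 else cv2.copyMakeBorder(cv2.resize(b,(350,280)),0,120,0,0,0)]))
E
```

```text
turn [ 0.003 -0.003  0.001] shift [ 10.9 -13.9  94.9] clock 1.65 pos [ 562.  -323.8  151.9] w 68.47799675130244 0.0
```

View pics/above.png

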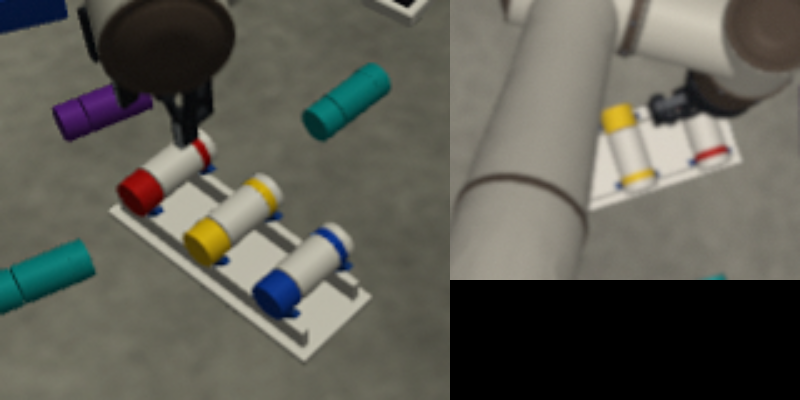

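The gripper is above the red tube, about 17 mm off because I used a moving pose. I'll correct it at height and let it settle.

{"fn": "carry_out", "kwargs": {"motion": [[0, 0, 0, 0, 0, 0, 0.6], [0, 0, 0, 0, 0, 0, 0.6]]}}

```text
clock: 2.0
position: [563.8, -326.1, 157.7]
ee_rot: [-0.148, 0.989, -0.001, 0.002]
contact_force: [0.1, 0.8, -0.3]
gripper_width: 68.6
grasp_force: 0.0
```

```bash
python3 -c "
from h import *
go([555.3,-340,57],np.pi+.298)"
```

```text
turn [-0.003  0.003 -0.   ] shift [ 12.6 -10.5 100.7] clock 2.0 pos [ 563.8 -326.1  157.7] w 68.62321500318923 0.0
```

{"fn": "carry_out", "kwargs": {"motion": [[0, 0, 0, 12.5, -10.5, 0, 0.6], [0, 0, 0, 12.5, -10.5, 30, 0.6], [0, 0, 0, 12.5, -10.5, 50, 0.6], [0, 0, 0, 12.5, -10.5, 50, 0.6], [0, 0, 0, 12.5, -10.5, 50, 0.6]]}}

```text
clock: 2.62
position: [554.3, -340.0, 106.7]
ee_rot: [-0.148, 0.989, -0.001, 0.001]
contact_force: [-0.0, -0.2, 0.0]
gripper_width: 68.0
grasp_force: 0.0
```

```bash
python3 - <<'E'
from h import *
go([555.3,-340,57],np.pi+.298)
a=get_image("scene")["color"][80:240,150:330]; b=get_image("top")["color"][150:270,250:400]
cv2.imwrite("pics/above2.png",cv2.resize(a,(720,600)[:1]+(600,) if 0 else (675,600)))
E
```

```text
turn [-0.002  0.002 -0.   ] shift [-0.8 -0.2 49.7] clock 2.625 pos [ 554.3 -340.   106.7] w 68.03407584613127 0.0
```

View pics/above2.png

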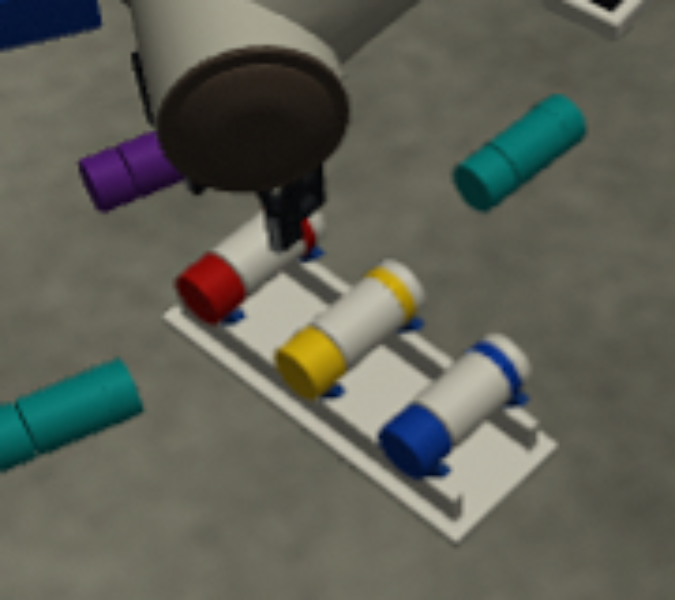

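The right finger stands between the red and yellow tubes, at crop (285,235). The other finger is hidden behind the wrist, and the line-up matches the measurement. I descend and grip.

{"fn": "carry_out", "kwargs": {"motion": [[0, 0, 0, 0, 0, 25, 0.6], [0, 0, 0, 0, 0, 50, 0.6], [0, 0, 0, 0, 0, 50, 0.6], [0, 0, 0, 0, 0, 50, -0.5], [0, 0, 0, 0, 0, 50, -0.5]]}}

```text
clock: 3.35
position: [555.0, -339.3, 57.5]
ee_rot: [-0.149, 0.989, -0.001, 0.001]
contact_force: [-0.3, 1.5, 1.6]
gripper_width: 38.4
grasp_force: 59.9
```

{"fn": "carry_out", "kwargs": {"motion": [[0, 0, 0, 0, 0, 0, -0.5], [0, 0, 0, 0, 0, 0, -0.5], [0, 0, 0, 0, 0, 0, -0.5]]}}

```text
clock: 3.72
position: [555.0, -339.3, 57.4]
ee_rot: [-0.149, 0.989, -0.001, 0.001]
contact_force: [-0.6, 1.7, 5.6]
gripper_width: 38.4
grasp_force: 60.2
```

```bash
python3 -c "
from h import *
s=read_state();print(s['position'],s['gripper_width'],s['grasp_force'],s['contact_force'])"
```

```text
[ 555.02577301 -339.29224683   57.39509279] 38.41138011446512 60.21106660366058 [-0.55349694  1.74585165  5.6425584 ]
```

{"fn": "carry_out", "kwargs": {"motion": [[0, 0, 0, 0, 0, -15, -0.5], [0, 0, 0, 0, 0, -50, -0.5], [0, 0, 0, 0, 0, -100, -0.5], [0, 0, 0, 0, 0, -150, -0.5], [0, 0, 0, 0, 0, -150, -0.5]]}}

```text
clock: 4.35
position: [556.0, -340.4, 211.6]
ee_rot: [-0.149, 0.989, -0.003, 0.005]
contact_force: [0.6, -0.1, -1.1]
gripper_width: 38.3
grasp_force: 60.8
```

{"fn": "carry_out", "kwargs": {"motion": [[0, 0, 0, 0, 0, 0, -0.5], [0, 0, 0, 0, 0, 0, -0.5]]}}

```text
clock: 4.6
position: [552.9, -338.7, 203.3]
ee_rot: [-0.148, 0.989, 0.001, -0.002]
contact_force: [0.7, -0.4, -1.8]
gripper_width: 38.6
grasp_force: 60.8
```

```bash
python3 - <<'E'
from h import *
go([584,253.5,200],np.pi/2+np.pi+.298-.298-.014)
d=get_image("scene"); cv2.imwrite("pics/lift.png",d["color"])
for p,a,m in blobs(d["color"],"red",20): print(p,a)
E
```

```text
turn [ 4.000e-03 -1.000e-03 -1.259e+00] shift [-203.4  557.     4.2] clock 4.6 pos [ 552.9 -338.7  203.3] w 38.58393064328138 60.80012083053589
[198.  112.9] 302
[ 85.  214.1] 500
```

View pics/lift.png

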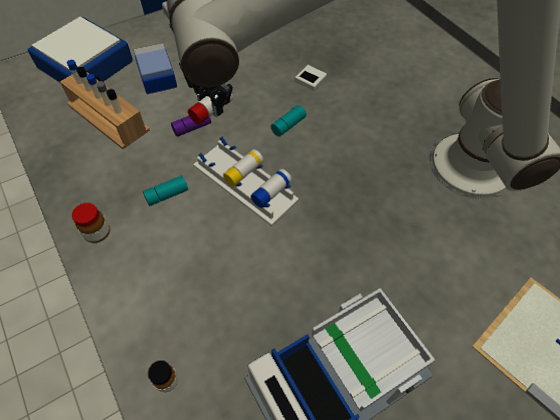

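The tube is lifted, with its red cap at (198,113), and the other two remain in the rack. Next I carry it over to the tray.

{"fn": "carry_out", "kwargs": {"motion": [[0, 0, -0.15, -18, 50, 0, -0.5], [0, 0, -0.3, -37, 100, 0, -0.5], [0, 0, -0.45, -55, 150, 0, -0.5], [0, 0, -0.6, -73, 200, 0, -0.5], [0, 0, -0.7, -91, 250, 0, -0.5]]}}

```text
clock: 5.28
position: [567.0, -71.8, 204.3]
ee_rot: [-0.48, 0.877, 0.0, -0.001]
contact_force: [2.0, -0.0, -2.0]
gripper_width: 38.3
grasp_force: 61.0
```

{"fn": "carry_out", "kwargs": {"motion": [[0, 0, 0, 0, 0, 0, -0.5], [0, 0, 0, 0, 0, 0, -0.5], [0, 0, 0, 0, 0, 0, -0.5]]}}

```text
clock: 5.65
position: [567.3, -74.5, 204.8]
ee_rot: [-0.478, 0.879, 0.0, -0.001]
contact_force: [0.3, 0.6, -2.1]
gripper_width: 38.0
grasp_force: 60.9
```

```bash
python3 -c "
from h import *
go([584,253.5,200],1.5*np.pi-.014)"
```

```text
turn [ 0.001 -0.001 -0.561] shift [-284.4  164.3    4.7] clock 5.65 pos [567.3 -74.5 204.8] w 37.97463575396673 60.932228565216064
```

{"fn": "carry_out", "kwargs": {"motion": [[0, 0, -0.14, -48, 28, 0, -0.5], [0, 0, -0.28, -96, 56, 0, -0.5], [0, 0, -0.42, -144, 83, 0, -0.5], [0, 0, -0.561, -192, 111, 0, -0.5], [0, 0, -0.561, -240, 139, 0, -0.5]]}}

```text
clock: 6.28
position: [581.3, 204.0, 205.2]
ee_rot: [-0.702, 0.712, -0.0, -0.0]
contact_force: [0.3, -0.1, -1.8]
gripper_width: 38.1
grasp_force: 61.1
```

{"fn": "carry_out", "kwargs": {"motion": [[0, 0, 0, 0, 0, 0, -0.5], [0, 0, 0, 0, 0, 0, -0.5], [0, 0, 0, 0, 0, 0, -0.5]]}}

```text
clock: 6.65
position: [581.0, 201.9, 205.2]
ee_rot: [-0.702, 0.712, 0.0, -0.0]
contact_force: [0.3, 0.3, -1.9]
gripper_width: 38.1
grasp_force: 61.1
```

```bash
python3 -c "
from h import *
go([584,253.5,150],1.5*np.pi-.014)"
```

```text
turn [ 0. -0. -0.] shift [-51.6  -2.3  55.2] clock 6.65 pos [581.  201.9 205.2] w 38.11627224749679 61.05320334434509
```

{"fn": "carry_out", "kwargs": {"motion": [[0, 0, 0, -51.5, -2.5, 0, -0.5], [0, 0, 0, -51.5, -2.5, 25, -0.5], [0, 0, 0, -51.5, -2.5, 50, -0.5], [0, 0, 0, -51.5, -2.5, 55, -0.5], [0, 0, 0, -51.5, -2.5, 55, -0.5]]}}

```text
clock: 7.28
position: [584.5, 254.3, 150.8]
ee_rot: [-0.702, 0.712, -0.0, 0.0]
contact_force: [0.5, -0.6, -2.8]
gripper_width: 38.3
grasp_force: 61.1
```

{"fn": "carry_out", "kwargs": {"motion": [[0, 0, 0, 0, 0, 0, -0.5], [0, 0, 0, 0, 0, 0, -0.5]]}}

```text
clock: 7.52
position: [584.5, 255.2, 151.5]
ee_rot: [-0.703, 0.711, -0.0, 0.001]
contact_force: [-0.8, 0.3, -2.2]
gripper_width: 38.3
grasp_force: 61.1
```

```bash
python3 - <<'E'
from h import *
go([584,253.5,118],1.5*np.pi-.014)
D={n:get_image(n) for n in("scene","top")}
a=D["scene"]["color"][250:410,230:450]; b=D["top"]["color"][120:260,90:190]
o=np.zeros((400,800,3),np.uint8); o[:,:550]=cv2.resize(a,(550,400),interpolation=cv2.INTER_CUBIC); o[:350,550:]=cv2.resize(b,(250,350),interpolation=cv2.INTER_CUBIC)
cv2.imwrite("pics/overtray.png",o)
for n,d in D.items():
    for p,A,m in blobs(d["color"],"red",8):
        P=np.argwhere(m)[:,::-1]; Q=onz(d,P,152); print(n,p,A,Q.min(0).round(),Q.max(0).round(),Q.mean(0).round())
E
```

```text
turn [-0.002  0.001  0.002] shift [ 1.7  0.5 33.5] clock 7.525 pos [584.5 255.2 151.5] w 38.29545228886971 61.09946608543396
scene [ 85.  214.1] 502 [ 857. -273.  152.] [ 905. -216.  152.] [ 881. -244.  152.]
scene [340.5 335. ] 70 [581. 212. 152.] [603. 224. 152.] [592. 218. 152.]
scene [371.6 371. ] 459 [564. 277. 152.] [604. 307. 152.] [584. 292. 152.]
top [340.9  85.1] 288 [ 833. -318.  152.] [ 883. -268.  152.] [ 858. -294.  152.]
top [141.3 188.7] 35 [568. 219. 152.] [602. 227. 152.] [584. 224. 152.]
top [111.2 194.1] 14 [569. 293. 152.] [574. 306. 152.] [571. 300. 152.]
```

View pics/overtray.png

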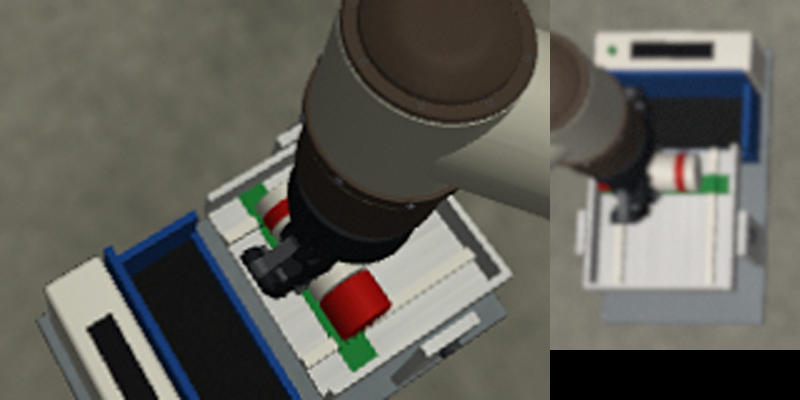

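The tube is over and parallel to the green stripe; its cap (crop (355,305)) and band lie on either side, and the tray is still level. I descend to just above the runners and settle.

{"fn": "carry_out", "kwargs": {"motion": [[0, 0, 0, 3, 0, 8, -0.5], [0, 0, 0, 3, 0, 16, -0.5], [0, 0, 0, 3, 0, 24, -0.5], [0, 0, 0, 3, 0, 28, -0.5], [0, 0, 0, 3, 0, 28, -0.5]]}}

```text
clock: 8.25
position: [583.8, 252.0, 121.7]
ee_rot: [-0.703, 0.711, 0.0, -0.001]
contact_force: [-0.3, 0.1, -1.2]
gripper_width: 38.5
grasp_force: 61.1
```

{"fn": "carry_out", "kwargs": {"motion": [[0, 0, 0, 0, 0, 0, -0.5], [0, 0, 0, 0, 0, 0, -0.5], [0, 0, 0, 0, 0, 0, -0.5], [0, 0, 0, 0, 0, 0, -0.5]]}}

```text
clock: 8.75
position: [584.0, 252.1, 122.5]
ee_rot: [-0.703, 0.711, -0.0, 0.0]
contact_force: [0.5, 0.2, -2.8]
gripper_width: 38.0
grasp_force: 61.1
```

```bash
python3 - <<'E'
from h import *
for i in range(4):
    go([584,253.5,118],1.5*np.pi-.014); d=get_image("scene")
E
```

```text
turn [-0.     0.     0.002] shift [-1.4 -0.   4.5] clock 8.75 pos [584.  252.1 122.5] w 38.047346275372604 61.09888672828674
turn [-0.     0.     0.002] shift [-1.4 -0.   4.4] clock 8.8 pos [583.9 252.1 122.4] w 38.28961903704361 61.099501848220825
turn [-0.     0.     0.002] shift [-1.4 -0.   4.4] clock 8.85 pos [584.  252.1 122.4] w 38.460318947972496 61.09929800033569
turn [-0.     0.     0.002] shift [-1.4 -0.1  4.4] clock 8.9 pos [583.9 252.1 122.4] w 38.26868484003218 61.09978437423706
```

```bash
python3 -c "
from h import *
np.save('/tmp/b.npy',np.mean([get_image('scene')['color'].astype(float) for _ in range(4)],0))"
```

{"fn": "carry_out", "kwargs": {"motion": [[0, 0, 0, 0, 0, 2, -0.5], [0, 0, 0, 0, 0, 4, -0.5], [0, 0, 0, 0, 0, 4.5, -0.5], [0, 0, 0, 0, 0, 4.5, -0.5], [0, 0, 0, 0, 0, 4.5, -0.5]]}}

```text
clock: 9.78
position: [584.0, 252.1, 117.9]
ee_rot: [-0.703, 0.711, -0.0, 0.0]
contact_force: [-0.5, -0.5, -2.6]
gripper_width: 37.8
grasp_force: 61.1
```

```bash
python3 - <<'E'
from h import *
i=np.mean([get_image('scene')['color'].astype(float) for _ in range(4)],0); b=np.load('/tmp/b.npy')
go([584,253.5,118],1.5*np.pi-.014); print(read_state()["contact_force"])
# tray edges away from the arm: back-right rim and front-left corner
for n,(r0,r1,c0,c1) in dict(back=(340,375,415,440),near=(380,405,370,400),frontleft=(325,345,312,326)).items():
    g=lambda x:cv2.cvtColor(x[r0:r1,c0:c1].astype(np.float32),cv2.COLOR_BGR2GRAY)
    print(n,cv2.phaseCorrelate(g(b),g(i)),np.abs(g(b)-g(i)).mean())
E
```

```text
turn [-0.     0.     0.002] shift [-1.4 -0.  -0.1] clock 9.975 pos [583.9 252.1 117.9] w 38.34189347626215 61.099737882614136
[-0.58873572  0.25616722 -1.96497687]
back ((0.4697490981644741, 0.1021631151238438), 0.963505528834131) 1.2325726
near ((0.059389637804590834, 0.4806950139833095), 0.9700070807139078) 0.8128969
frontleft ((0.5108963148917871, -0.019859204284127685), 1.0014662128686904) 0.3403793
```

The tray has not moved, so the tube is within about 0.5 mm of the runners. I release and lift straight away.

{"fn": "carry_out", "kwargs": {"motion": [[0, 0, 0, 0, 0, 0.5, -0.5], [0, 0, 0, 0, 0, 0.5, -0.5], [0, 0, 0, 0, 0, 0.5, 0.6], [0, 0, 0, 0, 0, -40, 0.6], [0, 0, 0, 0, 0, -100, 0.6]]}}

```text
clock: 10.6
position: [583.2, 251.6, 217.3]
ee_rot: [-0.703, 0.711, 0.0, -0.002]
contact_force: [0.6, 1.3, 0.5]
gripper_width: 68.2
grasp_force: 0.0
```

{"fn": "carry_out", "kwargs": {"motion": [[0, 0, 0, 0, 0, -30, 0.6], [0, 0, 0, 150, 0, -30, 0.6], [0, 0, 0, 150, 0, -30, 0.6], [0, 0, 0, 150, 0, -30, 0.6], [0, 0, 0, 150, 0, -30, 0.6]]}}

```text
clock: 11.22
position: [582.2, 100.4, 248.7]
ee_rot: [-0.702, 0.712, -0.0, 0.001]
contact_force: [-0.2, -0.7, -0.5]
gripper_width: 68.4
grasp_force: 0.0
```

```bash
python3 - <<'E'
from h import *
D={n:get_image(n) for n in("scene","top")}
print(read_state()["clock"])
a=D["scene"]["color"][130:420,150:450]; b=D["top"]["color"][120:260,90:190]
o=np.zeros((500,800,3),np.uint8); o[:,:517]=cv2.resize(a,(517,500),interpolation=cv2.INTER_CUBIC); o[:392,520:]=cv2.resize(b,(280,392),interpolation=cv2.INTER_CUBIC)
cv2.imwrite("pics/after.png",o)
E
```

```text
11.325
```

View pics/after.png

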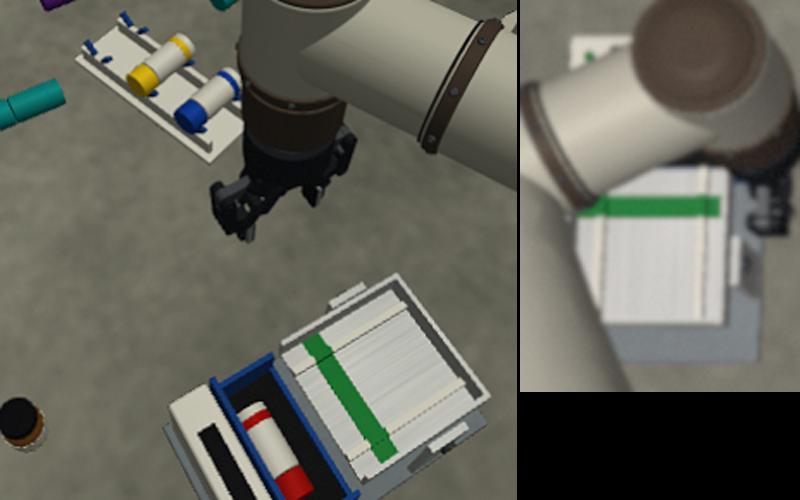

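The red tube lies along the blue trough at crop (275,450), the tray is back level, and the other two tubes are still in the rack. I let things settle briefly, check that nothing moves, and hand in.

{"fn": "carry_out", "kwargs": {"motion": [[0, 0, 0, 0, 0, 0, 0.6], [0, 0, 0, 0, 0, 0, 0.6], [0, 0, 0, 0, 0, 0, 0.6], [0, 0, 0, 0, 0, 0, 0.6], [0, 0, 0, 0, 0, 0, 0.6]]}}

```text
clock: 11.95
position: [582.1, 102.2, 247.8]
ee_rot: [-0.703, 0.711, 0.0, -0.0]
contact_force: [0.5, -0.6, -0.2]
gripper_width: 68.6
grasp_force: 0.0
```

```bash
python3 - <<'E'
from h import *
f=lambda:[(p,a,onz(d,p,62).round(0)) for c in("red","green") for p,a,m in blobs(d["color"],c,30)]
d=get_image("scene"); print(f()); 
for _ in range(6): d=get_image("scene")
print(f()); s=read_state(); print(np.abs(s["joint_vel"]).max(),s["clock"])
print(job_done())
E
```

```text
[(array([ 85. , 214.1]), np.int32(501), array([[ 889., -316.,   62.]])), (array([298.4, 372.6]), np.int32(93), array([[672., 215.,  62.]])), (array([320.9, 410.3]), np.int32(294), array([[673., 288.,  62.]])), (array([353. , 360.6]), np.int32(924), array([[575., 250.,  62.]]))]
[(array([ 85. , 214.1]), np.int32(500), array([[ 889., -316.,   62.]])), (array([298.4, 372.6]), np.int32(93), array([[672., 215.,  62.]])), (array([320.9, 410.3]), np.int32(295), array([[673., 288.,  62.]])), (array([353. , 360.6]), np.int32(924), array([[575., 250.,  62.]]))]
0.0019289981178119298 12.3
the job is handed in; nothing more can be done
None
```

The red-capped tube was set on the stripe, released, and rolled by its own weight into the blue trough; it lies still there, the tray is level again, the other two tubes are still in the rack, and the job was handed in at 12.3 s.

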